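# Lift a spacer out of a deep pocket with sprung tongs

### The arm

A 7-joint arm with a two-finger parallel gripper is mounted at the origin on the work surface. World frame = base frame: x ahead of the robot, y to its left, z up, the work surface at z = 0. Lengths are in m, angles in rad, forces in N, time in s.
With the tool pointing down it reaches from about 0.425 to 0.925 m from the base axis. Payload 6.8 kg.
Tool frame: the origin (TCP) lies at the very end of the fingers, on their centre line; the grasp point (between the pads) lies bot.hold_point_z behind it (bot.hold_point_z is the distance from the TCP to the grasp point, in m); x points along the fingers, z is the direction in which the jaws open and shut, and the axes are right-handed (so a half turn about x gives the same grasp; the last joint's range is limited). The gripper opens to 85 mm and grips with 20 to 120 N. Pads are 22 mm wide; open, the fingers measure 114 mm over their backs; the gripper's body (76 mm by 85 mm) begins 54 mm behind the grasp point. The pads swing forward as they close: fully open they stand 13 mm farther back than shut.
Start: joints at [-1.379, 0.477, 0.022, 1.555, -0.011, 1.109, -0.083], TCP at [0.199, 0.645, 0.231] pointing down, gripper open.
Joint ranges: [-2.96, 2.96], [-0.34, 2.1], [-1.41, 1.46], [0.24, 2.44], [-1.37, 4.51], [0.17, 1.92], [-2.96, 2.96]. Speed limits (rad/s): [2.39, 2.39, 3.14, 3.14, 3.14, 3.14, 3.14].

### API

Orientations are given as a unit quaternion [w, x, y, z].
In Python, from station import bot gives the robot as it stands.
- The arm moves only by the tool drive_tool, never from a script. Its arguments are lists of equal length, an entry for each row: "slide": the shift along the world's x, y, z in mm, a list of three; "turn": the turn, a rotation vector about the world's x, y, z in rad, a list of three; "gripper": the opening, from 0 (shut) to 1 (fully open). A call has 1 to 10 rows; each row is the pose to reach, as a shift and turn from the pose measured when the call began; what a row does not reach only later rows make up. A row lasts 1/10 s, in which the tool goes at most 50 mm and 8.59 degrees, less where a joint would pass 70% of its speed; a pose out of reach is approached as far as the arm can. A call with a gripper value outside its range is refused whole. The fingers move at their own pace and stop on an object; "squeeze" is the grip in N (left out, the last holds). Time passes only in rows, so rows that repeat a pose let the fingers close. It gives the time, the measured TCP pose, the force and the opening at its end, in the units of the state.
- bot.get_obs(): the state, without advancing time (a new reading comes with each control period).
- bot.read_camera(name): name is "side" or "top" or "wrist"; returns a dict with "color" (384x512x3 uint8, red, green, blue), "fovy" (degrees; the focal length in pixels is half the picture's height over the tangent of half this angle, whatever the lens; pixels are square), "cx", "cy" (the principal point, pixels), "R" (3x3) and "t" (3): a world point X has camera coordinates R X + t. Camera axes: x right, y down, z forward; pixel columns grow to the right and rows downward; lengths in m; the calibration is good to about 2 mm. A picture is of the moment at which its call begins. There is no depth.
- bot.hand_in(): hands the job in, once; it reports no verdict.
The state is a dict: "t": time; "q": joint angles; "joint_vel": joint speeds; "joint_torque": joint torques, N m; "eef_pos": TCP position; "tool_rot": TCP orientation; "contact_force": force on the tool from outside, world axes, zero at the start; "torque": the same for the moment, N m; "gripper_width": opening from 0.0 (shut) to 1.0 (fully open).
Only numpy, scipy, OpenCV 4.12 (cv2) and the standard library are available. Lean on these libraries where they do the work, as an engineer would, in place of code of your own. Each camera call takes 0.05 s, during which the arm holds its last target.

### The job

Take the sprung tongs from their stand, reach down into the aluminium block with them and squeeze them shut on the plain round spacer (not the slim dowel pin, not the hexagon nut) at the bottom of its pocket. Lift it out with the tongs, never touching the spacer with the gripper itself, then hang the tongs back upright in their stand and let them spring open so that the spacer is left lying or standing in the tray under them.

Things in the scene. Friction and masses are not known exactly. Their poses are not given: they have to be found in the camera images.
- tongs_grip (a point): Steel sprung tongs; point midway between handles (22 wide, from 22 below to 24 above it), tips 110 mm below. x: squeeze direction, y: along wings, z: up. Over handles 54, between jaws 36, over jaws 42 (blades 16 wide). Both limbs move in parallel: handles 46 = jaw gap 28; handles 34 = gap 16. Spring per limb 3.6 N + 0.6 N/mm. 140 g. Wings reach 45 to each side, underside 38 below the point.
- stand: Fixed stand, origin centre of underside, z up. Grey tray 116 (x) by 110 mm (y), floor 4, rim 14 high, under two rails along x (90 long, 23 to 43 mm out on each side in y, tops 89 high). Tongs hang between the rails, wings on the rails, their x along the stand's x, handle point 127 above the origin, tips 17; 10 mm play each way in y. They lift straight up.
- block: Fixed aluminium block 70 (x) by 186 (y) by 76 mm tall, origin centre of underside, z up. Three square pockets open at the top, 46 by 46, 64 deep (floor 12 above the table), centred at y = -58, 0, +58. They hold, in varying order, the spacer, a slim dowel pin (10 wide, 45 tall) and a hexagon nut (24 across flats, 13 tall).
- spacer_mid (a point): Plain round steel spacer, 16 mm diameter, 26 tall, about 32 g, dark bore on its top end, standing upright on the floor of one pocket, within 5 mm of the pocket's middle. The point is its centre, 13 mm above its underside; z is its axis.
Mind the look-alikes: they are no part of the job. What is shaped like the part that bears tongs_grip but pink is not meant.

How it is judged:
On the way:
1. the spacer is gripped between the tongs' jaws and lifted clear above the block (height (world z) of spacer_mid above 0.095 m and contact force between tongs and spacer above 0.5 N), for 0.2 s.
At the end, for the whole second after the job is handed in: The spacer rests in the stand's tray (its centre inside the tray's rim and less than 22 mm above the stand's underside), and the tongs hang at rest in the stand: upright within 10 degrees, centred over it within 25 mm, handle point 120 to 135 mm above the stand's underside (127 mm when hung) (x of spacer_mid in the frame of stand between -0.056 and 0.056 m and y of spacer_mid in the frame of stand between -0.053 and 0.053 m and z of spacer_mid in the frame of stand below 0.022 m and linear speed of each of spacer, tongs below 0.03 m/s and horizontal distance between tongs_grip and stand below 0.025 m and z of tongs_grip in the frame of stand between 0.12 and 0.135 m and angle between tongs_grip's own z axis and vertical below 0.17 rad); the robot touches nothing.
It fails at once if the gripper's fingers touch the spacer (contact force between the fingers and spacer above 0.5 N).
It also fails if it takes over 48 s, if anything falls off the work surface, if the arm or the gripper's body presses on something with over 40 N, if the wrist force passes 120 N, or if a joint passes its speed limit or range.

## Working session

There is one attempt and no reset: what is moved stays moved. The work goes in short steps, Python scripts to look and compute and a tool call to move; the robot and the scene stay as the last step left them, time stands still between calls to the robot, and variables do not carry over. Pictures are saved under pics/ and viewed, and the job is handed in when it is done.

Besides the shell and the picture viewer there is one more tool, called after "Request:" in YAML: its name, and indented under it one key for each argument. drive_tool: Moves the arm, as the interface text tells. Its arguments: {"type":"object","properties":{"slide":{"type":"array"},"turn":{"type":"array"},"gripper":{"type":"array"},"squeeze":{"type":"number"}},"required":["slide","turn","gripper"]}

```bash
ls; mkdir -p pics
python3 - <<'E'
from station import bot
import cv2
print(bot.get_obs(), bot.hold_point_z)
for n in ["side","top","wrist"]:
    c=bot.read_camera(n); cv2.imwrite(f"pics/{n}0.png",c["color"][:,:,::-1]); print(n,c["fovy"],c["cx"],c["cy"],c["R"],c["t"])
E
```

```text
pics
{'t': 0.0, 'q': array([-1.37908381,  0.4777697 ,  0.02236595,  1.55642959, -0.01149864,
        1.10929159, -0.08308985]), 'joint_vel': array([ 1.44798159e-04, -7.67028374e-05, -1.38684553e-03, -3.89643666e-04,
        1.33764918e-03, -1.90161338e-04, -4.63355250e-04]), 'joint_torque': array([-2.90030493e-05, -5.96440887e+01,  1.60760846e+00, -2.81201738e+01,
        1.23654550e-02,  9.21965257e-03, -1.75459758e-05]), 'eef_pos': array([0.19921395, 0.64433033, 0.23035584]), 'tool_rot': array([ 0.56859133, -0.4201333 ,  0.56953485,  0.4193113 ]), 'contact_force': array([-0.72703952, -0.17629634, -0.21489253]), 'torque': array([-0.05175431, -0.01558184,  0.00844581]), 'gripper_width': 0.9992255124997681} 0.0187
side 42.461631404644635 261.39820180840417 200.67367388963393 [[-0.87901811 -0.47672194  0.00795988]
 [-0.36430111  0.66077005 -0.65625273]
 [ 0.30759042 -0.57975782 -0.75449917]] [0.54664069 0.2759589  0.89205799]
top 54.449230781983545 252.43039728629176 195.78500774323487 [[ 0.00564745 -0.99998192 -0.00206731]
 [-0.99423084 -0.00539351 -0.10712588]
 [ 0.10711279  0.00266037 -0.99424332]] [0.0269284  0.59109173 0.76092885]
wrist 60.989914436241634 256.19496128657534 192.9255148724295 [[ 2.94703336e-01  9.55588355e-01 -9.16591664e-04]
 [ 9.17217182e-01 -2.82600328e-01  2.80801880e-01]
 [ 2.68071977e-01 -8.35939644e-02 -9.59765317e-01]] [-0.67459329 -0.0368597   0.37930791]
```

View pics/side0.png

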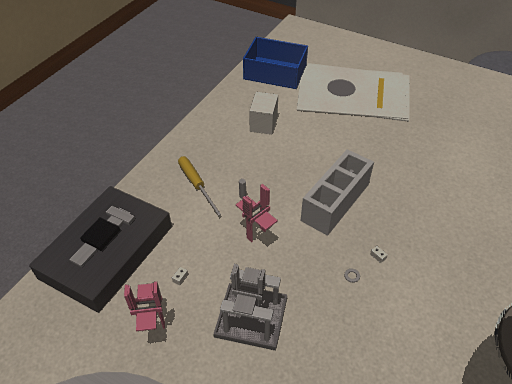

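View pics/top0.png

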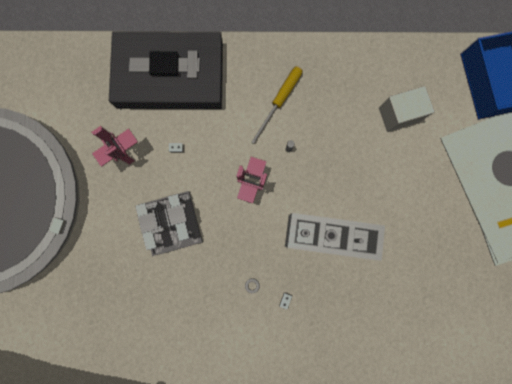

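View pics/wrist0.png

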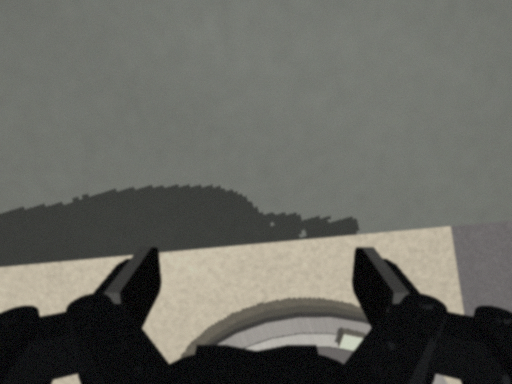

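The overview shows the stand with steel tongs at top (170,222), block at (335,237), and pink look-alikes at (253,180) and (115,147). I'll enlarge both.

```bash
cat > h.py <<'E'
import numpy as np, cv2
def cam(bot,n):
    c=bot.read_camera(n); c['f']=192/np.tan(np.radians(c['fovy']/2)); return c
def ray(c,u,v,z):
    R=np.array(c['R']);t=np.array(c['t']);o=-R.T@t
    d=R.T@np.array([(u-c['cx'])/c['f'],(v-c['cy'])/c['f'],1]); return o+d*(z-o[2])/d[2]
def proj(c,X):
    p=np.array(c['R'])@np.array(X)+np.array(c['t']); return np.array([c['cx'],c['cy']])+c['f']*p[:2]/p[2]
def crop(c,u0,v0,w,h,s,name):
    im=c['color'][v0:v0+h,u0:u0+w,::-1]; cv2.imwrite(name,cv2.resize(im,None,fx=s,fy=s,interpolation=cv2.INTER_CUBIC))
E
python3 - <<'E'
from station import bot
from h import *
c=cam(bot,'top'); crop(c,125,180,90,90,6,'pics/a.png'); crop(c,280,205,110,65,7,'pics/b.png')
print(-np.array(c['R']).T@c['t'],c['f'])
s=cam(bot,'side'); crop(s,205,255,90,100,6,'pics/c.png')
for u,v,z in [(170,222,.1),(335,237,.076)]: print(ray(c,u,v,z))
E
```

```text
[0.50602433 0.02809162 0.81992531] 373.19713416740234
[0.5319266  0.18853524 0.1       ]
[ 0.50496138 -0.13390429  0.076     ]
```

View pics/a.png

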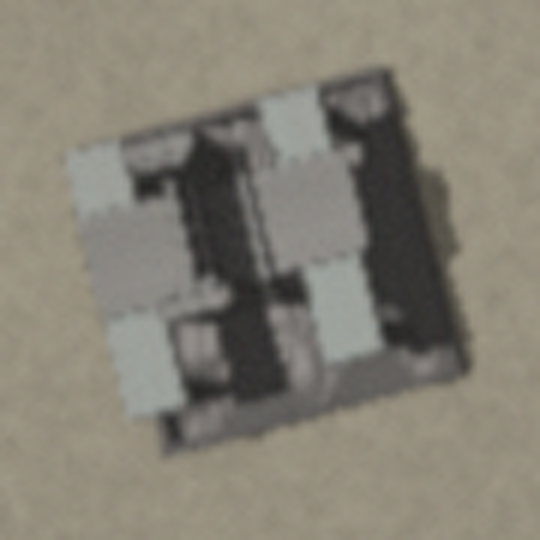

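View pics/b.png

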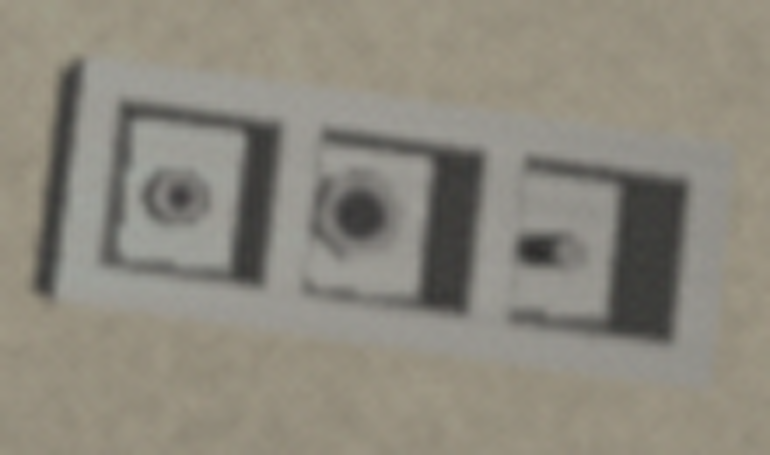

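View pics/c.png

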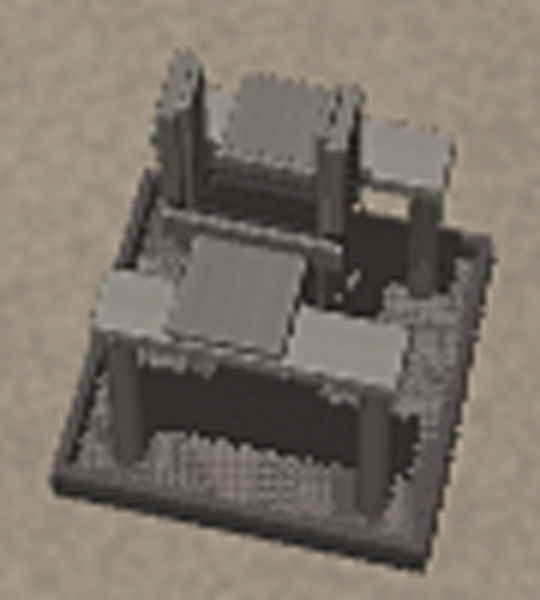

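Rail ends are visible in crop a as (95,145), (157,412), (290,92) and (353,355). Block corners in crop b are (82,57), (735,147), (708,388) and (53,297). The left pocket holds the ringed spacer (bore at 179,195), the middle one the large-bored nut, and the right one the slim pin.

Run:
```python
from station import bot
from h import *
c=cam(bot,'top'); s=cam(bot,'side')
np.set_printoptions(precision=4,suppress=True)
A=lambda u,v,z: ray(c,125+u/6-.42,180+v/6-.42,z)
B=lambda u,v,z: ray(c,280+u/7-.43,205+v/7-.43,z)
S=lambda u,v,z: ray(s,205+u/6-.42,255+v/6-.42,z)
P=[A(*p,.089) for p in [(95,145),(157,412),(290,92),(353,355)]]
for n,p in zip("LF LN RF RN".split(),P): print(n,p)
print('stand',np.mean(P,0),'len',np.linalg.norm(P[0]-P[1]),np.linalg.norm(P[2]-P[3]),'sep',np.linalg.norm(P[0]-P[2]))
d=P[0]-P[1]+P[2]-P[3]; print('yaw',np.degrees(np.arctan2(d[1],d[0])))
# side: tray outer bottom corners clicks z=0.014 rim top: left,right-near,right-far; 
for p in [(55,480),(425,550),(490,240)]: print('side rim',S(*p,.014))
for p in [(385,72),(470,375),(165,440)]: print('top rim',A(*p,.014))
for p in [(95,330),(115,275),(405,330),(395,388)]: print('side rail near',S(*p,.089))
Q=[B(*p,.076) for p in [(82,57),(735,147),(708,388),(53,297)]]
print(np.array(Q),'block',np.mean(Q,0),[np.linalg.norm(Q[i]-Q[(i+1)%4]) for i in range(4)])
d=Q[0]-Q[1]+Q[3]-Q[2]; print('block y yaw',np.degrees(np.arctan2(d[1],d[0])), 'pocket +58',np.mean(Q,0)+.058*d/np.linalg.norm(d))
print('spacer',B(179,195,.038))
for z,pts in ((.076,[(120,103),(283,122),(265,286),(103,265)]),):
    print('pocket c',np.mean([B(*p,z) for p in pts],0))
print('hand_in mid nut', B(360,212,.025))
```

```text
LF [0.5678 0.2502 0.089 ]
LN [0.4813 0.2269 0.089 ]
RF [0.5856 0.1868 0.089 ]
RN [0.4999 0.1639 0.089 ]
stand [0.5337 0.207  0.089 ] len 0.0896695001110148 0.08871824212209505 sep 0.0658994537846172
yaw 15.025336722672185
side rim [0.5697 0.2777 0.014 ]
side rim [0.4613 0.2438 0.014 ]
side rim [0.4913 0.1406 0.014 ]
top rim [0.6013 0.1688 0.014 ]
top rim [0.4924 0.1358 0.014 ]
top rim [0.4688 0.2441 0.014 ]
side rail near [0.5605 0.2618 0.089 ]
side rail near [0.5647 0.2439 0.089 ]
side rail near [0.483  0.2193 0.089 ]
side rail near [0.477  0.2367 0.089 ]
[[ 0.5526 -0.0476  0.076 ]
 [ 0.5281 -0.2327  0.076 ]
 [ 0.4605 -0.223   0.076 ]
 [ 0.4848 -0.0391  0.076 ]] block [ 0.5065 -0.1356  0.076 ] [np.float64(0.18673766027401445), np.float64(0.06829067745241015), np.float64(0.18551073924293116), np.float64(0.06837207111139468)]
block y yaw 82.4614573502543 pocket +58 [ 0.5141 -0.0781  0.076 ]
spacer [ 0.514  -0.0801  0.038 ]
pocket c [ 0.514  -0.0788  0.076 ]
hand_in mid nut [ 0.5094 -0.1366  0.025 ]
```

```bash
cat >> h.py <<'E'
from scipy.spatial.transform import Rotation as Ro
def rot(q): return Ro.from_quat([q[1],q[2],q[3],q[0]])
def goto(o,p,yawdeg):
    """mm slide & rotvec to have tcp at p, tool x down, tool z along yaw (mod 180)"""
    R=rot(o['tool_rot']).as_matrix(); best=None
    for k in (0,180):
        a=np.radians(yawdeg+k); z=np.array([np.cos(a),np.sin(a),0]); x=np.array([0,0,-1.]); y=np.cross(z,x)
        T=np.column_stack([x,y,z]); rv=Ro.from_matrix(T@R.T).as_rotvec()
        print('slide',np.round((np.array(p)-o['eef_pos'])*1000,1),'turn',np.round(rv,3),'k',k)
E
python3 - <<'E'
from station import bot
from h import *
o=bot.get_obs(); print(rot(o['tool_rot']).as_matrix())
goto(o,[.5337,.207,.25],15)
E
```

```text
[[-8.03682740e-05 -9.55398906e-01  2.95318342e-01]
 [-3.92007136e-04  2.95318350e-01  9.55398827e-01]
 [-9.99999920e-01 -3.89831427e-05 -3.98257415e-04]]
slide [ 334.4 -437.8   18.9] turn [ 0.    -0.    -1.009] k 0
slide [ 334.4 -437.8   18.9] turn [0.    0.    2.132] k 180
```

Request:
drive_tool:
  slide:
    - [50,-40,10]
    - [90,-80,20]
    - [125,-125,20]
    - [160,-170,20]
    - [190,-215,20]
    - [220,-260,20]
    - [250,-305,20]
    - [280,-345,20]
    - [305,-385,20]
    - [325,-420,20]
  turn:
    - [0,0,-0.1]
    - [0,0,-0.2]
    - [0,0,-0.3]
    - [0,0,-0.4]
    - [0,0,-0.5]
    - [0,0,-0.6]
    - [0,0,-0.7]
    - [0,0,-0.8]
    - [0,0,-0.9]
    - [0,0,-1.0]
  gripper: [1,1,1,1,1,1,1,1,1,1]
  squeeze: 20

```text
t: 1.35
eef_pos: [0.5067, 0.2531, 0.2514]
tool_rot: [0.701, -0.094, 0.701, 0.094]
contact_force: [1.3, 0.8, -0.1]
gripper_width: 0.999
```

Run:
```python
from station import bot
from h import *
o=bot.get_obs(); print(o['eef_pos'],o['q'],o['t'])
goto(o,[.5337,.207,.25],15)
```

```text
[0.50665241 0.25307781 0.25141516] [-0.88546943  0.28764543  0.38535894  1.81852296 -0.12302164  1.05827186
 -0.18692074] 1.35
slide [ 27.  -46.1  -1.4] turn [-0.     0.    -0.005] k 0
slide [ 27.  -46.1  -1.4] turn [-0.000e+00 -1.000e-03  3.136e+00] k 180
```

Request:
drive_tool:
  slide:
    - [15,-25,0]
    - [27,-46,0]
    - [27,-46,0]
    - [27,-46,0]
    - [27,-46,0]
  turn:
    - [0,0,0]
    - [0,0,-0.005]
    - [0,0,-0.005]
    - [0,0,-0.005]
    - [0,0,-0.005]
  gripper: [1,1,1,1,1]

```text
t: 1.85
eef_pos: [0.533, 0.2085, 0.2513]
tool_rot: [0.701, -0.093, 0.701, 0.094]
contact_force: [-0.3, 0.5, 0.0]
gripper_width: 0.997
```

Run:
```python
from station import bot
from h import *
o=bot.get_obs(); print(o['eef_pos'],o['t'])
w=cam(bot,'wrist'); crop(w,0,0,512,384,1.5,'pics/w1.png')
s=cam(bot,'side'); crop(s,170,200,150,160,4,'pics/s1.png')
for p in [(.5337,.207,.151),(.5337,.207,.089)]: print(proj(w,p))
```

```text
[0.53298268 0.20854627 0.25133072] 1.85
[256.49967878 195.79862351]
[256.41136939 177.29666344]
```

View pics/w1.png

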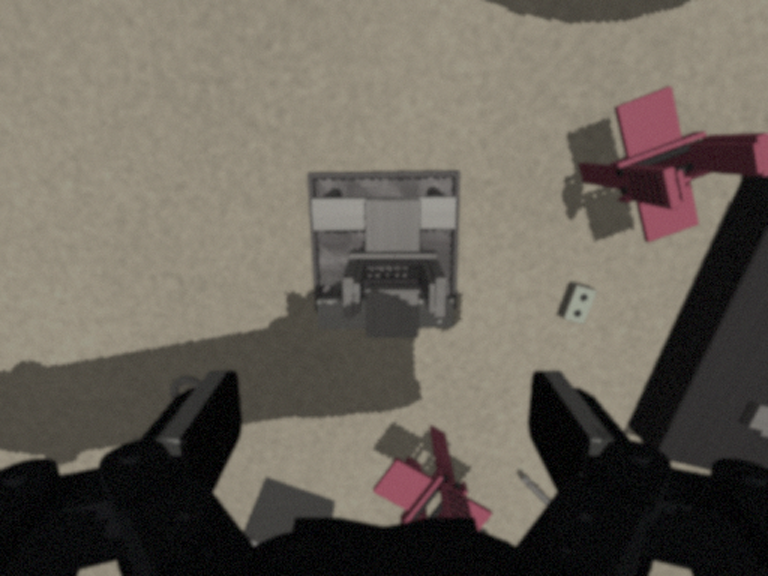

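View pics/s1.png

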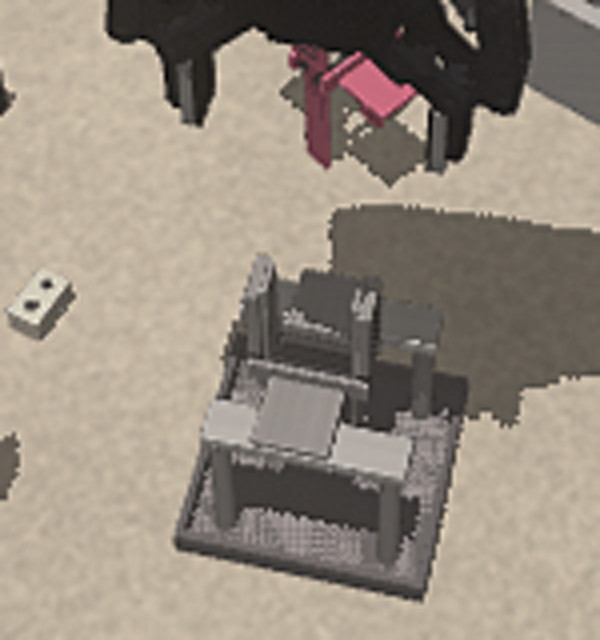

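The wrist view shows the stand centred at u≈256, but the tongs' handles (≈(352,298) and (438,298) in the 1.5x picture) and wing sit ~5 mm further along the stand's +x. I'll measure the tongs themselves.

Run:
```python
from station import bot
from h import *
w=cam(bot,'wrist'); crop(w,195,105,125,130,6,'pics/w2.png')
c=cam(bot,'top'); crop(c,125,180,90,90,6,'pics/a2.png')
```

```text
(no output)
```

View pics/w2.png

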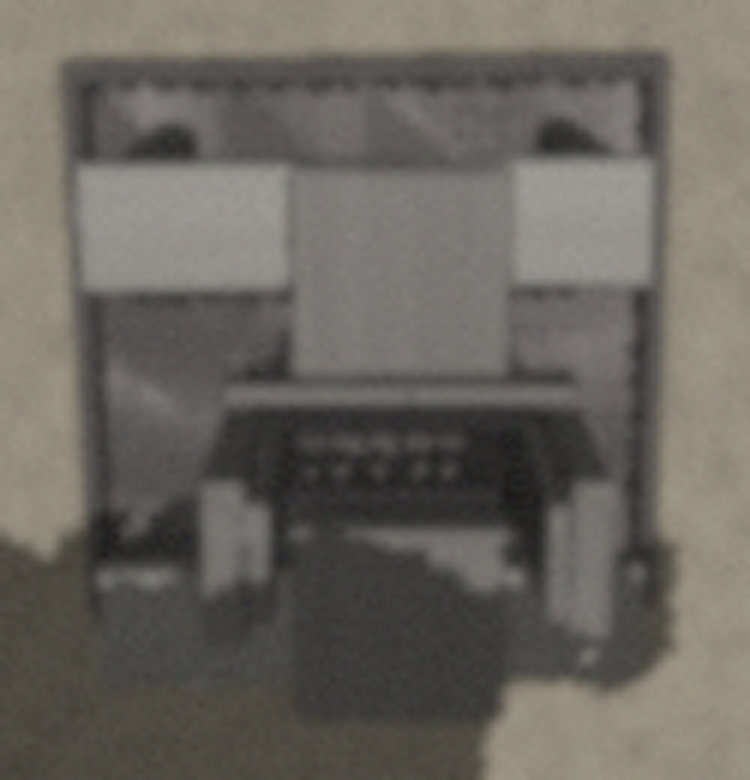

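Run:
```python
from station import bot
from h import *
np.set_printoptions(precision=4,suppress=True)
w=cam(bot,'wrist');c=cam(bot,'top')
W=lambda u,v,z: ray(w,195+u/6-.42,105+v/6-.42,z)
A=lambda u,v,z: ray(c,125+u/6-.42,180+v/6-.42,z)
print('handles',W(407.5,563,.151))
print('size',np.linalg.norm(W(200,500,.151)-W(615,500,.151)))
a,b=W(401,168,.092),W(398,718,.092); print('wing',(a+b)/2,np.linalg.norm(a-b))
P=[W(u,v,.089) for u,v in [(78,165),(85,292),(655,158),(652,290)]]; m=np.mean(P,0); print('far rail centre',m, 'len',np.linalg.norm(P[0]-P[2]))
yaw=np.radians(15); yv=np.array([-np.sin(yaw),np.cos(yaw),0]); print(m+.033*yv,m-.033*yv)
d=P[2]-P[0]+P[3]-P[1]; print(np.degrees(np.arctan2(d[1],d[0])))
print('wing top cam',A(225,232,.092))
d=W(615,482,.151)-W(200,482,.151); print('tongs yaw',np.degrees(np.arctan2(d[1],d[0])))
```

```text
handles [0.539  0.2057 0.151 ]
size 0.053628703405347936
wing [0.5389 0.2056 0.092 ] 0.09014706342192862
far rail centre [0.5246 0.2387 0.089 ] len 0.08906535428678927
[0.5161 0.2706 0.089 ] [0.5332 0.2069 0.089 ]
15.603680284242921
wing top cam [0.5394 0.206  0.092 ]
tongs yaw 15.154164652880644
```

View pics/a2.png

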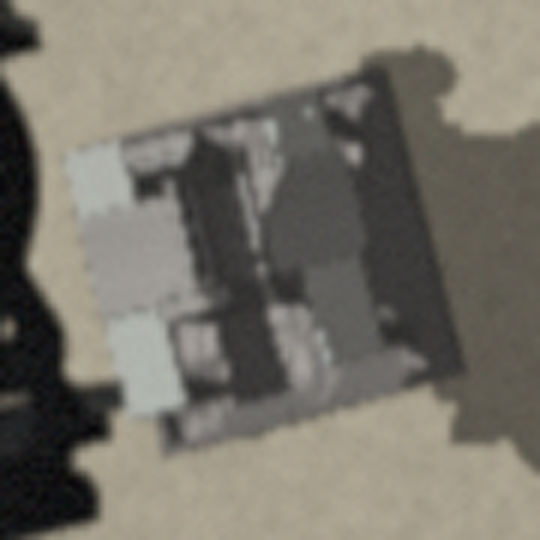

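Request:
drive_tool:
  slide:
    - [6,-3,-20]
    - [6,-3,-50]
    - [6,-3,-80]
    - [6,-3,-100]
    - [6,-3,-120]
    - [6,-3,-135]
    - [6,-3,-146]
    - [6,-3,-146]
    - [6,-3,-146]
    - [6,-3,-146]
  turn:
    - [0,0,0]
    - [0,0,0]
    - [0,0,0]
    - [0,0,0]
    - [0,0,0]
    - [0,0,0]
    - [0,0,0]
    - [0,0,0]
    - [0,0,0]
    - [0,0,0]
  gripper: [1,1,1,1,1,1,1,1,1,1]

```text
t: 3.15
eef_pos: [0.5401, 0.205, 0.1064]
tool_rot: [0.702, -0.092, 0.7, 0.093]
contact_force: [-0.4, 0.3, -0.5]
gripper_width: 0.998
```

Run:
```python
from station import bot
from h import *
o=bot.get_obs(); print(o['eef_pos'],o['t'],o['contact_force'])
goto(o,[.539,.2057,.105],15)
w=cam(bot,'wrist'); crop(w,0,0,512,384,1.5,'pics/w3.png')
s=cam(bot,'side'); crop(s,170,180,150,160,4,'pics/s3.png')
```

```text
[0.5400791  0.20496737 0.10636006] 3.15 [-0.43475524  0.28700267 -0.46010018]
slide [-1.1  0.7 -1.4] turn [-0.001  0.002 -0.001] k 0
slide [-1.1  0.7 -1.4] turn [-3.00e-03 -2.00e-03  3.14e+00] k 180
```

View pics/w3.png

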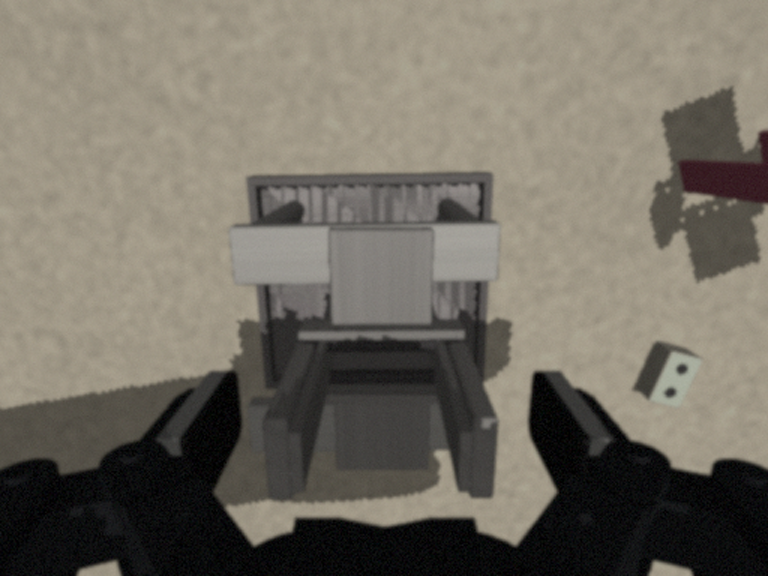

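View pics/s3.png

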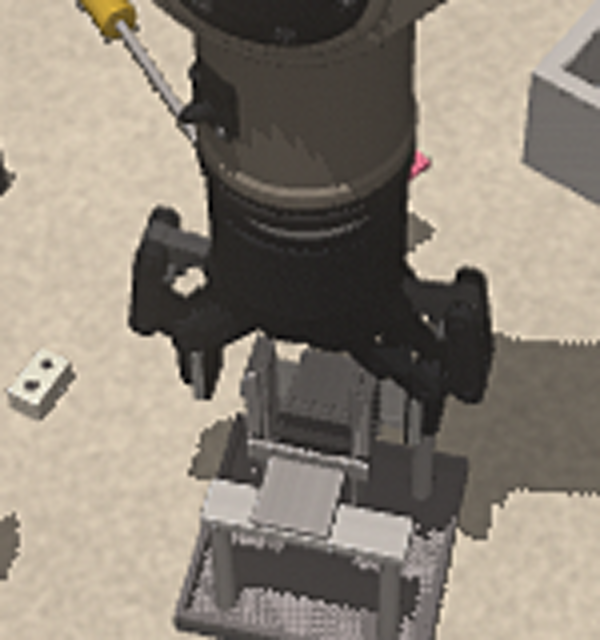

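Handles are centred between the fingers. I'll close to a handle width of about 46 mm (0.54).

Request:
drive_tool:
  slide:
    - [0,0,0]
    - [0,0,0]
    - [0,0,0]
    - [0,0,0]
    - [0,0,0]
    - [0,0,0]
    - [0,0,0]
    - [0,0,0]
  turn:
    - [0,0,0]
    - [0,0,0]
    - [0,0,0]
    - [0,0,0]
    - [0,0,0]
    - [0,0,0]
    - [0,0,0]
    - [0,0,0]
  gripper: [0.8,0.7,0.62,0.58,0.54,0.54,0.54,0.54]
  squeeze: 60

```text
t: 4.05
eef_pos: [0.5406, 0.2052, 0.1071]
tool_rot: [0.702, -0.092, 0.7, 0.093]
contact_force: [-0.8, -0.2, 6.1]
gripper_width: 0.541
```

Run:
```python
from station import bot
from h import *
o=bot.get_obs(); print(o['eef_pos'],o['t'],o['contact_force'],o['gripper_width'])
w=cam(bot,'wrist'); crop(w,0,0,512,384,1.5,'pics/w4.png')
```

```text
[0.54060822 0.20523506 0.10710615] 4.05 [-0.79987462 -0.16909331  6.08529694] 0.540802249118643
```

View pics/w4.png

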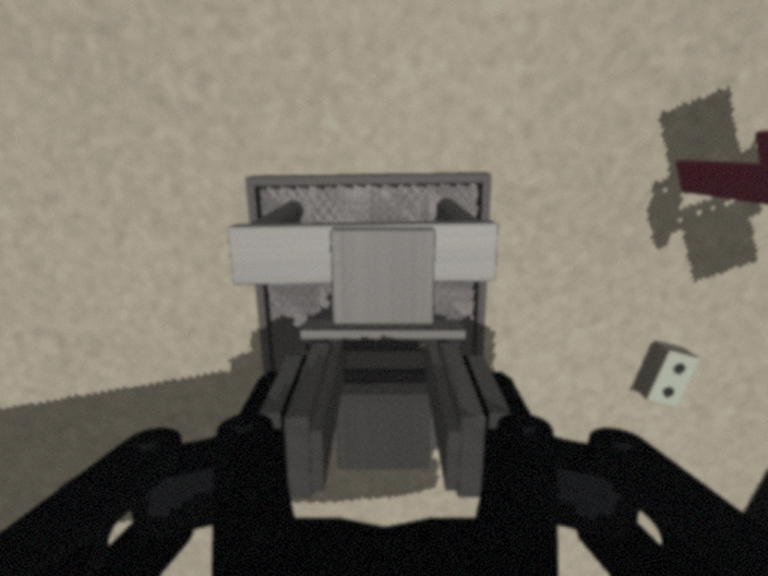

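Both pads hold the handles. Lifting straight up.

Request:
drive_tool:
  slide:
    - [0,0,8]
    - [0,0,20]
    - [0,0,40]
    - [0,0,65]
    - [0,0,95]
    - [0,0,125]
    - [0,0,150]
    - [0,0,165]
    - [0,0,165]
    - [0,0,165]
  turn:
    - [0,0,0]
    - [0,0,0]
    - [0,0,0]
    - [0,0,0]
    - [0,0,0]
    - [0,0,0]
    - [0,0,0]
    - [0,0,0]
    - [0,0,0]
    - [0,0,0]
  gripper: [0.54,0.54,0.54,0.54,0.54,0.54,0.54,0.54,0.54,0.54]

```text
t: 5.1
eef_pos: [0.5403, 0.2051, 0.272]
tool_rot: [0.702, -0.092, 0.7, 0.093]
contact_force: [0.1, -0.7, -1.7]
gripper_width: 0.539
```

Run:
```python
from station import bot
from h import *
o=bot.get_obs(); print(o['eef_pos'],o['t'],o['contact_force'],o['gripper_width'])
w=cam(bot,'wrist'); crop(w,0,0,512,384,1.5,'pics/w5.png')
s=cam(bot,'side'); crop(s,140,100,200,150,4,'pics/s5.png')
goto(o,[.514,-.0795,.29],-7.5)
```

```text
[0.54027733 0.20511094 0.27204014] 5.1 [ 0.12859075 -0.71756727 -1.65064107] 0.5393150831855185
slide [ -26.3 -284.6   18. ] turn [-0.002  0.003 -0.394] k 0
slide [ -26.3 -284.6   18. ] turn [-0.004 -0.003  2.748] k 180
```

View pics/w5.png

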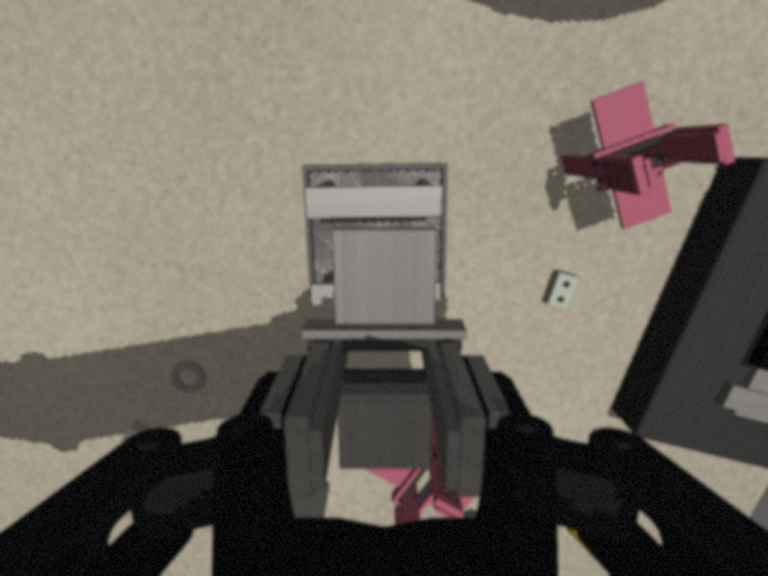

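View pics/s5.png

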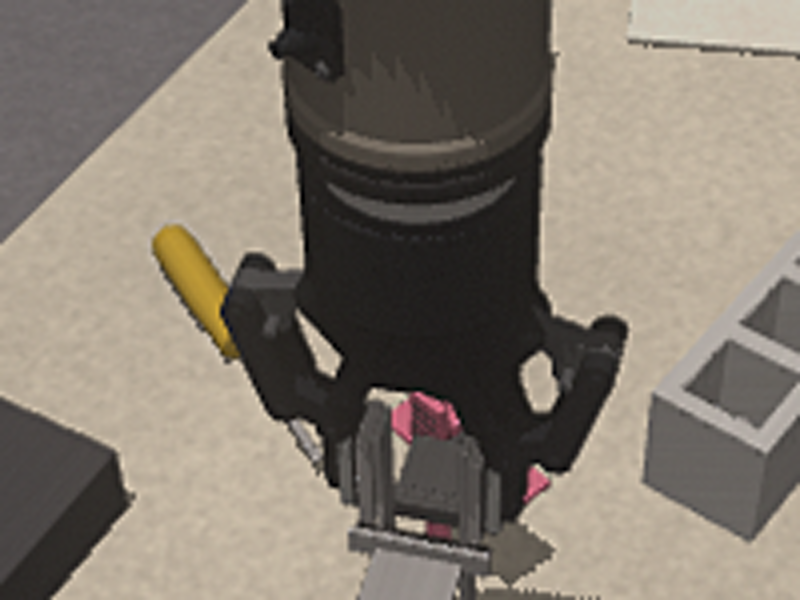

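Request:
drive_tool:
  slide:
    - [-2,-15,5]
    - [-5,-40,10]
    - [-8,-75,15]
    - [-11,-110,18]
    - [-14,-145,18]
    - [-17,-180,18]
    - [-20,-215,18]
    - [-22,-250,18]
    - [-24,-275,18]
    - [-26,-285,18]
  turn:
    - [0,0,-0.02]
    - [0,0,-0.06]
    - [0,0,-0.11]
    - [0,0,-0.16]
    - [0,0,-0.21]
    - [0,0,-0.26]
    - [0,0,-0.31]
    - [0,0,-0.35]
    - [0,0,-0.38]
    - [0,0,-0.394]
  gripper: [0.54,0.54,0.54,0.54,0.54,0.54,0.54,0.54,0.54,0.54]

```text
t: 6.2
eef_pos: [0.5118, -0.0862, 0.2896]
tool_rot: [0.706, 0.05, 0.705, -0.05]
contact_force: [-0.4, 0.9, -1.0]
gripper_width: 0.538
```

Request:
drive_tool:
  slide:
    - [0,0,0]
    - [0,0,0]
    - [0,0,0]
  turn:
    - [0,0,0]
    - [0,0,0]
    - [0,0,0]
  gripper: [0.54,0.54,0.54]

```text
t: 6.5
eef_pos: [0.5118, -0.0851, 0.2896]
tool_rot: [0.706, 0.05, 0.705, -0.049]
contact_force: [0.6, 0.1, -1.1]
gripper_width: 0.539
```

Run:
```python
from station import bot
from h import *
o=bot.get_obs(); print(o['eef_pos'],o['t'],o['contact_force'],o['gripper_width'])
w=cam(bot,'wrist'); crop(w,0,0,512,384,1.5,'pics/w6.png')
s=cam(bot,'side'); crop(s,260,60,200,190,4,'pics/s6.png')
t=cam(bot,'top'); crop(t,200,160,250,150,3,'pics/t6.png')
goto(o,[.514,-.0795,.29],-7.5)
```

```text
[ 0.51184689 -0.08514041  0.28957762] 6.5 [ 0.56164927  0.08102526 -1.12871541] 0.5394299411145532
slide [2.2 5.6 0.4] turn [-0.001  0.002  0.009] k 0
slide [2.2 5.6 0.4] turn [ 3.000e-03  1.000e-03 -3.133e+00] k 180
```

View pics/w6.png

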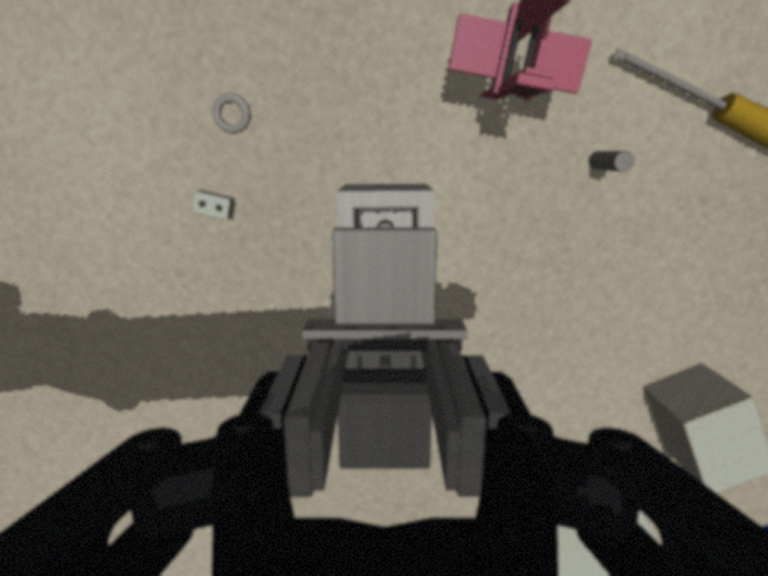

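View pics/s6.png

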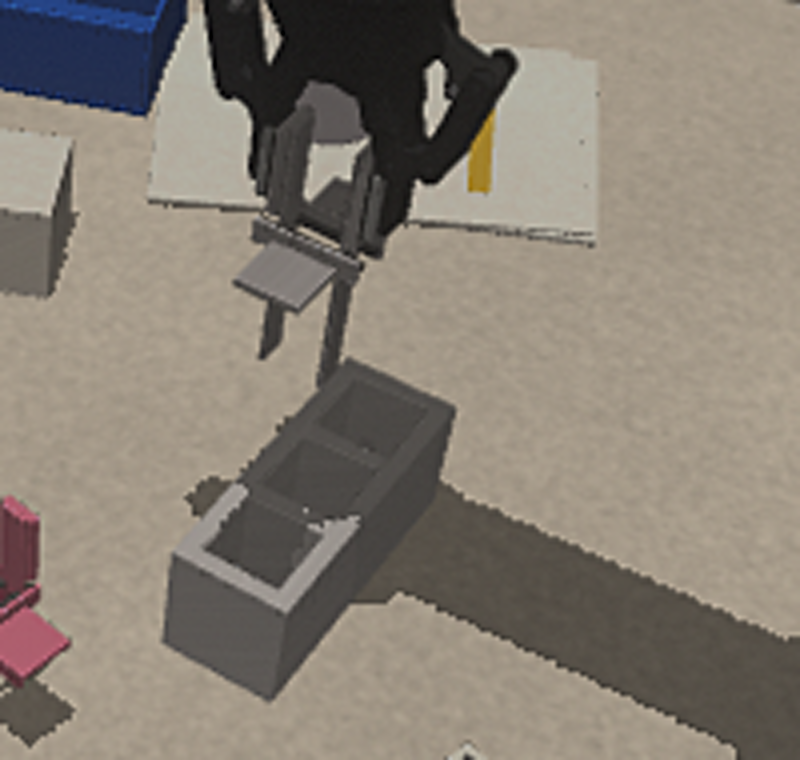

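View pics/t6.png

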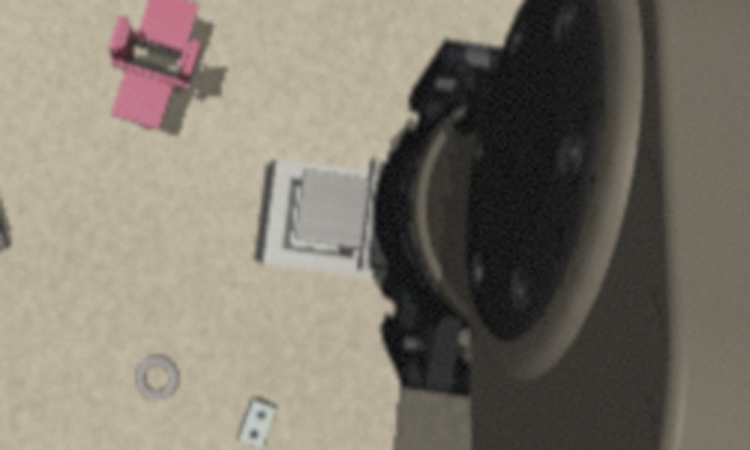

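The wrist view shows the pocket and spacer (385,225 in the 1.5x picture) ahead of the wing. I'll use it to check the lateral alignment.

Run:
```python
from station import bot
from h import *
w=cam(bot,'wrist'); crop(w,210,110,100,60,7,'pics/w7.png')
for p in [(.514,-.080,.038),(.5526,-.0476,.076),(.4848,-.0391,.076),(.5141,-.0781,.076)]: print((proj(w,p)-[210,110]+.43)*7)
```

```text
[331.96322991 315.4848314 ]
[552.73866387 114.87114886]
[108.32620066 121.19273985]
[331.91476739 343.64314046]
```

View pics/w7.png

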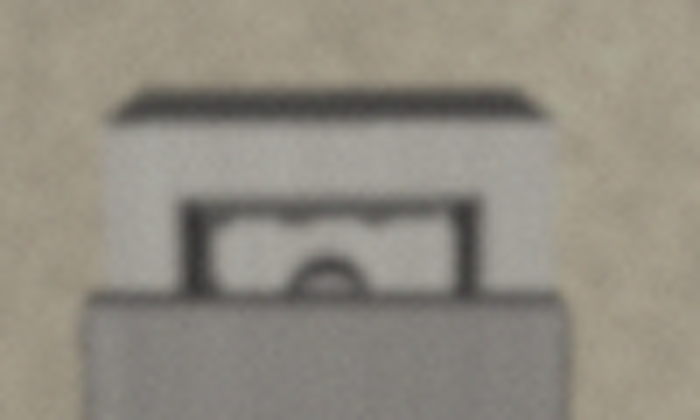

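Block corners and spacer agree with prediction within about 1 mm. Correcting and lowering to just above the block.

Request:
drive_tool:
  slide:
    - [1,3,-10]
    - [2,6,-30]
    - [2,6,-55]
    - [2,6,-75]
    - [2,6,-90]
    - [2,6,-98]
    - [2,6,-98]
    - [2,6,-98]
    - [2,6,-98]
  turn:
    - [0,0,0]
    - [0,0,0.005]
    - [0,0,0.009]
    - [0,0,0.009]
    - [0,0,0.009]
    - [0,0,0.009]
    - [0,0,0.009]
    - [0,0,0.009]
    - [0,0,0.009]
  gripper: [0.54,0.54,0.54,0.54,0.54,0.54,0.54,0.54,0.54]

```text
t: 7.6
eef_pos: [0.5146, -0.0792, 0.1922]
tool_rot: [0.707, 0.046, 0.705, -0.046]
contact_force: [0.2, 0.8, -1.2]
gripper_width: 0.543
```

Run:
```python
from station import bot
from h import *
o=bot.get_obs(); print(o['eef_pos'],o['t'],o['contact_force'],o['gripper_width'])
w=cam(bot,'wrist'); crop(w,150,110,200,150,4,'pics/w8.png')
s=cam(bot,'side'); crop(s,260,90,150,150,4,'pics/s8.png')
goto(o,[.5135,-.079,.108],-7.5)
```

```text
[ 0.51461805 -0.07917592  0.19220019] 7.6 [ 0.16929302  0.75272351 -1.20805728] 0.5429360678353187
slide [ -1.1   0.2 -84.2] turn [-0.     0.003 -0.   ] k 0
slide [ -1.1   0.2 -84.2] turn [-5.000e-03 -1.000e-03  3.141e+00] k 180
```

View pics/w8.png

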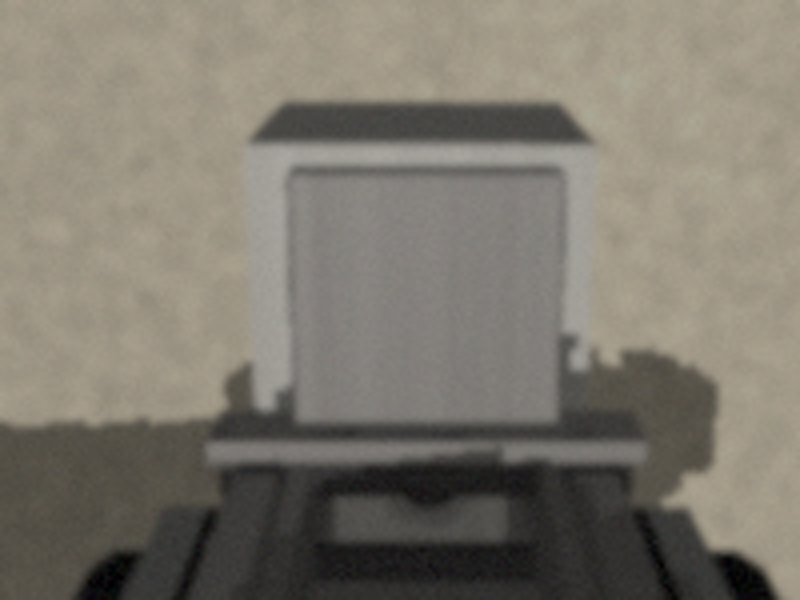

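View pics/s8.png

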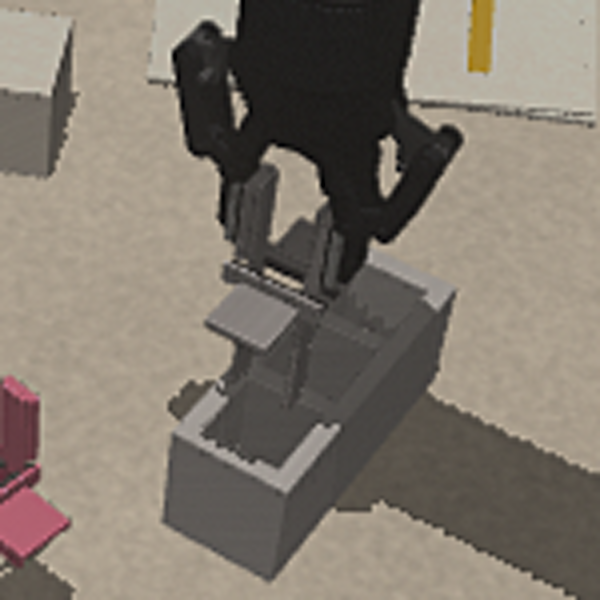

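The wing is centred over the pocket within about 1 mm, and the yaw matches. Descending.

Request:
drive_tool:
  slide:
    - [-1,0,-10]
    - [-1,0,-20]
    - [-1,0,-30]
    - [-1,0,-40]
    - [-1,0,-50]
    - [-1,0,-58]
    - [-1,0,-66]
    - [-1,0,-70]
    - [-1,0,-70]
    - [-1,0,-70]
  turn:
    - [0,0,0]
    - [0,0,0]
    - [0,0,0]
    - [0,0,0]
    - [0,0,0]
    - [0,0,0]
    - [0,0,0]
    - [0,0,0]
    - [0,0,0]
    - [0,0,0]
  gripper: [0.54,0.54,0.54,0.54,0.54,0.54,0.54,0.54,0.54,0.54]

```text
t: 8.7
eef_pos: [0.5137, -0.0793, 0.1223]
tool_rot: [0.707, 0.046, 0.704, -0.046]
contact_force: [0.7, -0.2, -2.0]
gripper_width: 0.544
```

Request:
drive_tool:
  slide:
    - [0,0,-4]
    - [0,0,-8]
    - [0,0,-11]
    - [0,0,-14]
    - [0,0,-14]
    - [0,0,-14]
  turn:
    - [0,0,0]
    - [0,0,0]
    - [0,0,0]
    - [0,0,0]
    - [0,0,0]
    - [0,0,0]
  gripper: [0.54,0.54,0.54,0.54,0.54,0.54]

```text
t: 9.3
eef_pos: [0.5137, -0.0793, 0.1083]
tool_rot: [0.707, 0.046, 0.704, -0.046]
contact_force: [-0.4, -0.5, -1.7]
gripper_width: 0.544
```

Run:
```python
from station import bot
from h import *
o=bot.get_obs(); print(o['eef_pos'],o['t'],o['contact_force'],o['gripper_width'])
s=cam(bot,'side'); crop(s,260,90,150,150,4,'pics/s9.png')
```

```text
[ 0.51371134 -0.07927854  0.10826582] 9.3 [-0.44049308 -0.45636554 -1.67290778] 0.5439085968292559
```

View pics/s9.png

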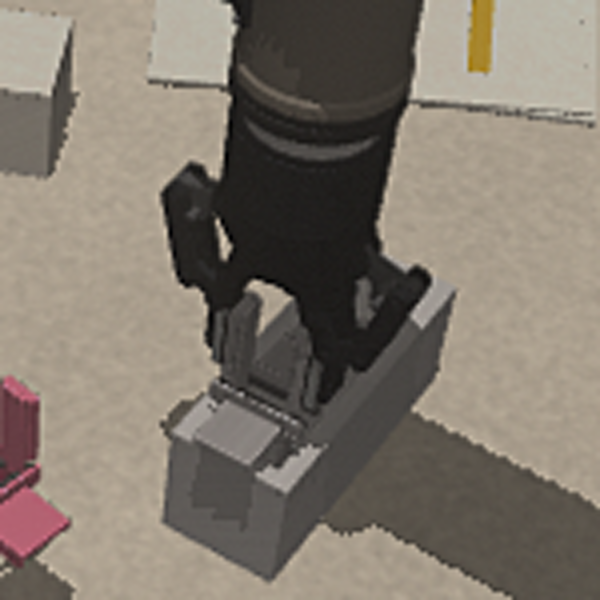

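No contact while going in. Squeezing shut; the opening should stop near 0.40 on a 16 mm part.

Request:
drive_tool:
  slide:
    - [0,0,0]
    - [0,0,0]
    - [0,0,0]
    - [0,0,0]
    - [0,0,0]
    - [0,0,0]
    - [0,0,0]
    - [0,0,0]
    - [0,0,0]
    - [0,0,0]
  turn:
    - [0,0,0]
    - [0,0,0]
    - [0,0,0]
    - [0,0,0]
    - [0,0,0]
    - [0,0,0]
    - [0,0,0]
    - [0,0,0]
    - [0,0,0]
    - [0,0,0]
  gripper: [0.5,0.47,0.44,0.41,0.38,0.35,0.33,0.33,0.33,0.33]
  squeeze: 60

```text
t: 10.35
eef_pos: [0.5139, -0.0793, 0.1088]
tool_rot: [0.707, 0.047, 0.704, -0.046]
contact_force: [-0.9, -0.1, 4.7]
gripper_width: 0.354
```

Run:
```python
from station import bot
from h import *
o=bot.get_obs(); print(o['eef_pos'],o['t'],o['contact_force'],o['gripper_width'])
w=cam(bot,'wrist'); crop(w,0,0,512,384,1.5,'pics/w10.png')
```

```text
[ 0.51394401 -0.0793242   0.10882791] 10.35 [-0.93674557 -0.13452654  4.69151754] 0.35409676206428065
```

View pics/w10.png

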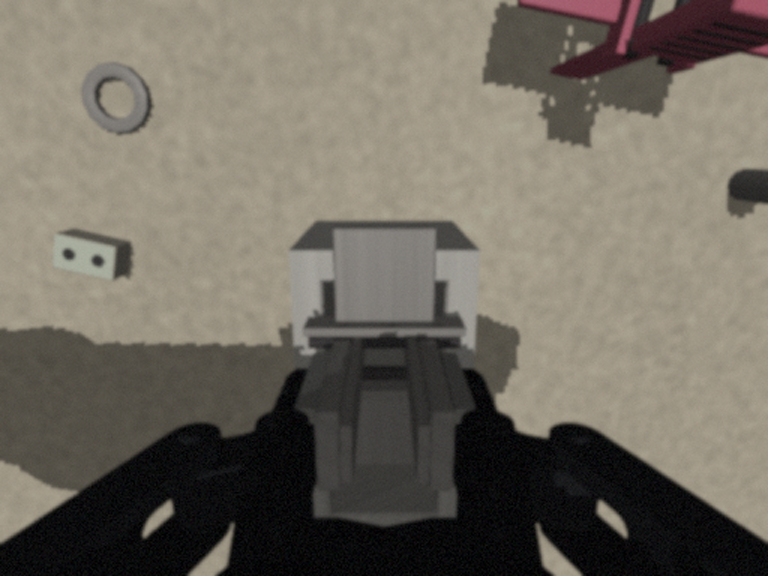

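The handles span 314–458 px, about 34 mm, so the jaw gap is 16 mm and the spacer is gripped. Lifting.

Request:
drive_tool:
  slide:
    - [0,0,4]
    - [0,0,10]
    - [0,0,20]
    - [0,0,32]
    - [0,0,46]
    - [0,0,62]
    - [0,0,80]
    - [0,0,100]
    - [0,0,120]
    - [0,0,130]
  turn:
    - [0,0,0]
    - [0,0,0]
    - [0,0,0]
    - [0,0,0]
    - [0,0,0]
    - [0,0,0]
    - [0,0,0]
    - [0,0,0]
    - [0,0,0]
    - [0,0,0]
  gripper: [0.33,0.33,0.33,0.33,0.33,0.33,0.33,0.33,0.33,0.33]

```text
t: 11.4
eef_pos: [0.5148, -0.0797, 0.2414]
tool_rot: [0.708, 0.047, 0.703, -0.046]
contact_force: [0.8, 0.6, -1.3]
gripper_width: 0.357
```

Request:
drive_tool:
  slide:
    - [0,0,20]
    - [0,0,40]
    - [0,0,50]
    - [0,0,50]
    - [0,0,50]
  turn:
    - [0,0,0]
    - [0,0,0]
    - [0,0,0]
    - [0,0,0]
    - [0,0,0]
  gripper: [0.33,0.33,0.33,0.33,0.33]

```text
t: 11.9
eef_pos: [0.5143, -0.0795, 0.2908]
tool_rot: [0.708, 0.047, 0.703, -0.046]
contact_force: [-0.7, -0.5, -1.3]
gripper_width: 0.357
```

Run:
```python
from station import bot
from h import *
o=bot.get_obs(); print(o['eef_pos'],o['t'],o['contact_force'],o['gripper_width'])
s=cam(bot,'side'); crop(s,260,60,150,150,4,'pics/s11.png')
goto(o,[.539,.206,.29],15)
```

```text
[ 0.51431416 -0.07946678  0.29075407] 11.9 [-0.71320331 -0.5174974  -1.29774295] 0.35694004614321073
slide [ 24.7 285.5  -0.8] turn [-0.003  0.006  0.393] k 0
slide [ 24.7 285.5  -0.8] turn [ 0.008  0.004 -2.749] k 180
```

View pics/s11.png

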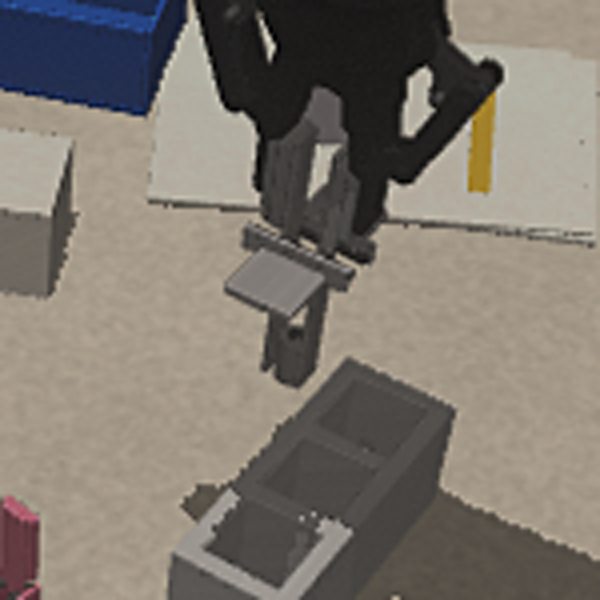

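The spacer (bore visible at about (295,330)) is clamped between the jaws, clear of the block. Returning to the stand.

Request:
drive_tool:
  slide:
    - [2,15,0]
    - [4,40,0]
    - [6,75,0]
    - [8,110,0]
    - [10,145,0]
    - [12,180,0]
    - [14,215,0]
    - [16,245,0]
    - [18,270,0]
    - [19,283,0]
  turn:
    - [0,0,0.02]
    - [0,0,0.06]
    - [0,0,0.11]
    - [0,0,0.16]
    - [0,0,0.21]
    - [0,0,0.26]
    - [0,0,0.31]
    - [0,0,0.35]
    - [0,0,0.38]
    - [-0.003,0.006,0.393]
  gripper: [0.33,0.33,0.33,0.33,0.33,0.33,0.33,0.33,0.33,0.33]

```text
t: 12.95
eef_pos: [0.5326, 0.2066, 0.2898]
tool_rot: [0.7, -0.094, 0.702, 0.094]
contact_force: [-0.6, -0.3, -1.9]
gripper_width: 0.356
```

Request:
drive_tool:
  slide:
    - [0,0,0]
    - [0,0,0]
    - [0,0,0]
  turn:
    - [0,0,0]
    - [0,0,0]
    - [0,0,0]
  gripper: [0.33,0.33,0.33]

```text
t: 13.25
eef_pos: [0.5329, 0.2046, 0.2898]
tool_rot: [0.7, -0.093, 0.702, 0.092]
contact_force: [0.1, -0.6, -1.4]
gripper_width: 0.358
```

Run:
```python
from station import bot
from h import *
o=bot.get_obs(); print(o['eef_pos'],o['t'],o['contact_force'],o['gripper_width'])
w=cam(bot,'wrist'); crop(w,0,0,512,384,1.5,'pics/w12.png')
s=cam(bot,'side'); crop(s,160,170,160,190,4,'pics/s12.png')
goto(o,[.5337,.207,.2],15.1)
```

```text
[0.53294718 0.20457269 0.28983927] 13.25 [ 0.10719065 -0.5693281  -1.4333341 ] 0.3577820195203441
slide [  0.8   2.4 -89.8] turn [ 0.002 -0.002  0.   ] k 0
slide [  0.8   2.4 -89.8] turn [-3.000e-03 -3.000e-03 -3.141e+00] k 180
```

View pics/w12.png

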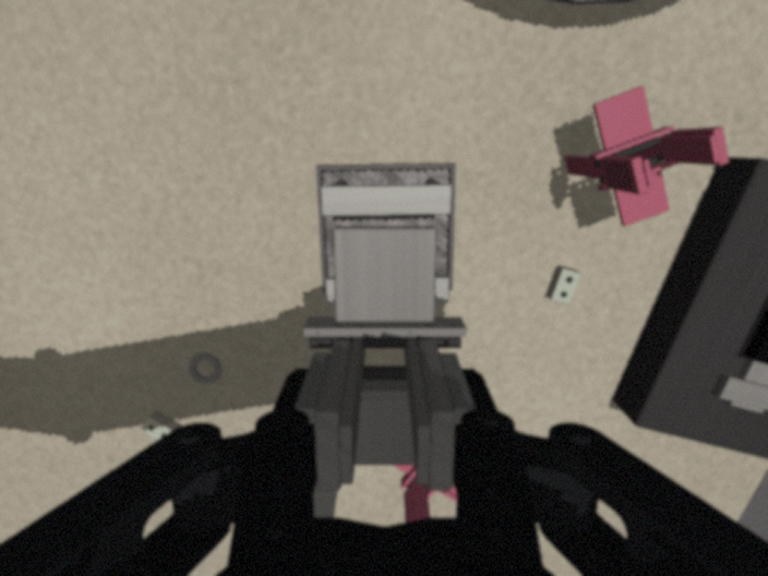

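View pics/s12.png

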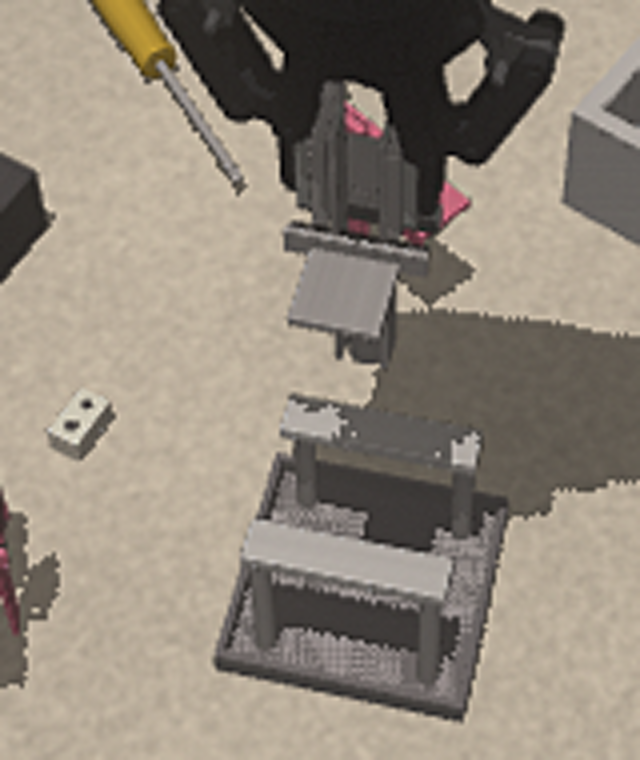

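Request:
drive_tool:
  slide:
    - [1,2,-10]
    - [1,2,-30]
    - [1,2,-55]
    - [1,2,-75]
    - [1,2,-90]
    - [1,2,-90]
    - [1,2,-90]
  turn:
    - [0,0,0]
    - [0.002,-0.002,0]
    - [0.002,-0.002,0]
    - [0.002,-0.002,0]
    - [0.002,-0.002,0]
    - [0.002,-0.002,0]
    - [0.002,-0.002,0]
  gripper: [0.33,0.33,0.33,0.33,0.33,0.33,0.33]

```text
t: 14.05
eef_pos: [0.534, 0.2064, 0.2]
tool_rot: [0.701, -0.093, 0.701, 0.093]
contact_force: [-0.1, 1.0, -2.3]
gripper_width: 0.355
```

Request:
drive_tool:
  slide:
    - [0,0,-12]
    - [0,0,-24]
    - [0,0,-36]
    - [0,0,-48]
    - [0,0,-60]
    - [0,0,-68]
    - [0,0,-75]
    - [0,0,-82]
    - [0,0,-82]
    - [0,0,-82]
  turn:
    - [0,0,0]
    - [0,0,0]
    - [0,0,0]
    - [0,0,0]
    - [0,0,0]
    - [0,0,0]
    - [0,0,0]
    - [0,0,0]
    - [0,0,0]
    - [0,0,0]
  gripper: [0.33,0.33,0.33,0.33,0.33,0.33,0.33,0.33,0.33,0.33]

```text
t: 15.05
eef_pos: [0.5342, 0.2064, 0.118]
tool_rot: [0.701, -0.093, 0.701, 0.093]
contact_force: [0.3, 0.0, -1.7]
gripper_width: 0.357
```

Run:
```python
from station import bot
from h import *
o=bot.get_obs(); print(o['eef_pos'],o['t'],o['contact_force'],o['gripper_width'])
goto(o,[.5337,.207,.108],15.1)
w=cam(bot,'wrist'); crop(w,0,0,512,384,1.5,'pics/w13.png')
s=cam(bot,'side'); crop(s,160,170,160,190,4,'pics/s13.png')
```

```text
[0.53416327 0.20641181 0.11804512] 15.05 [ 0.34164688  0.04882058 -1.67919649] 0.35664003931299804
slide [ -0.5   0.6 -10. ] turn [-0.     0.     0.001] k 0
slide [ -0.5   0.6 -10. ] turn [ 1.000e-03  0.000e+00 -3.141e+00] k 180
```

View pics/w13.png

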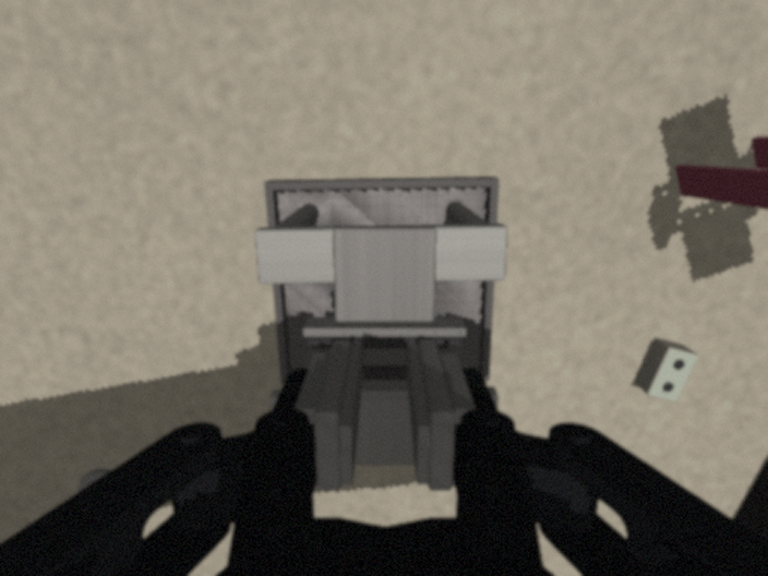

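View pics/s13.png

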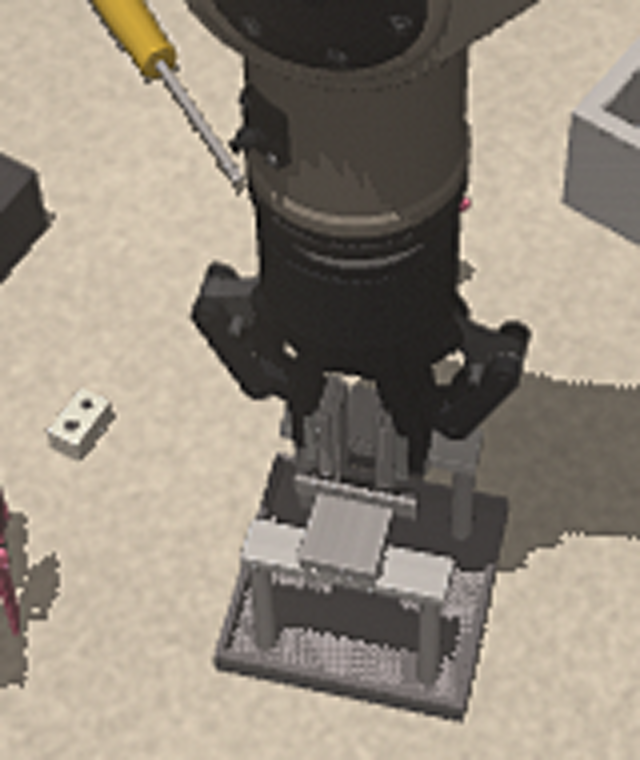

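The tongs are centred between the rails, ~10 mm above seating. Lowering gently.

Request:
drive_tool:
  slide:
    - [0,0,-2]
    - [0,0,-4]
    - [0,0,-5]
    - [0,0,-6]
    - [0,0,-7]
    - [0,0,-8]
    - [0,0,-8]
  turn:
    - [0,0,0]
    - [0,0,0]
    - [0,0,0]
    - [0,0,0]
    - [0,0,0]
    - [0,0,0]
    - [0,0,0]
  gripper: [0.33,0.33,0.33,0.33,0.33,0.33,0.33]

```text
t: 15.85
eef_pos: [0.5343, 0.2065, 0.1103]
tool_rot: [0.701, -0.092, 0.701, 0.093]
contact_force: [0.3, 1.1, -0.4]
gripper_width: 0.356
```

Request:
drive_tool:
  slide:
    - [0,0,-0.5]
    - [0,0,-1]
    - [0,0,-1.5]
    - [0,0,-2]
    - [0,0,-2]
  turn:
    - [0,0,0]
    - [0,0,0]
    - [0,0,0]
    - [0,0,0]
    - [0,0,0]
  gripper: [0.33,0.33,0.33,0.33,0.33]

```text
t: 16.35
eef_pos: [0.5352, 0.2067, 0.1094]
tool_rot: [0.702, -0.092, 0.7, 0.093]
contact_force: [-0.9, -1.0, 6.3]
gripper_width: 0.352
```

Contact at +6 N: the wings are on the rails. Opening gradually.

Request:
drive_tool:
  slide:
    - [0,0,0]
    - [0,0,0]
    - [0,0,0]
    - [0,0,0]
    - [0,0,0]
    - [0,0,0]
    - [0,0,0]
    - [0,0,0]
    - [0,0,0]
    - [0,0,0]
  turn:
    - [0,0,0]
    - [0,0,0]
    - [0,0,0]
    - [0,0,0]
    - [0,0,0]
    - [0,0,0]
    - [0,0,0]
    - [0,0,0]
    - [0,0,0]
    - [0,0,0]
  gripper: [0.36,0.39,0.42,0.45,0.48,0.51,0.54,0.57,0.6,0.62]

```text
t: 17.35
eef_pos: [0.5352, 0.2068, 0.1094]
tool_rot: [0.702, -0.092, 0.7, 0.093]
contact_force: [0.5, 0.3, -1.4]
gripper_width: 0.62
```

Request:
drive_tool:
  slide:
    - [0,0,0]
    - [0,0,0]
    - [0,0,0]
    - [0,0,0]
    - [0,0,0]
    - [0,0,0]
    - [0,0,0]
    - [0,0,0]
  turn:
    - [0,0,0]
    - [0,0,0]
    - [0,0,0]
    - [0,0,0]
    - [0,0,0]
    - [0,0,0]
    - [0,0,0]
    - [0,0,0]
  gripper: [0.66,0.7,0.76,0.85,0.95,1,1,1]

```text
t: 18.15
eef_pos: [0.5352, 0.2068, 0.1094]
tool_rot: [0.702, -0.092, 0.7, 0.093]
contact_force: [-0.1, 0.3, 0.2]
gripper_width: 1.0
```

Run:
```python
from station import bot
from h import *
o=bot.get_obs(); print(o['eef_pos'],o['t'],o['contact_force'],o['gripper_width'])
w=cam(bot,'wrist'); crop(w,0,0,512,384,1.5,'pics/w14.png')
s=cam(bot,'side'); crop(s,190,220,120,140,5,'pics/s14.png')
```

```text
[0.53522016 0.20675549 0.10938915] 18.15 [-0.05868903  0.3480436   0.15975941] 1.000172257897708
```

View pics/w14.png

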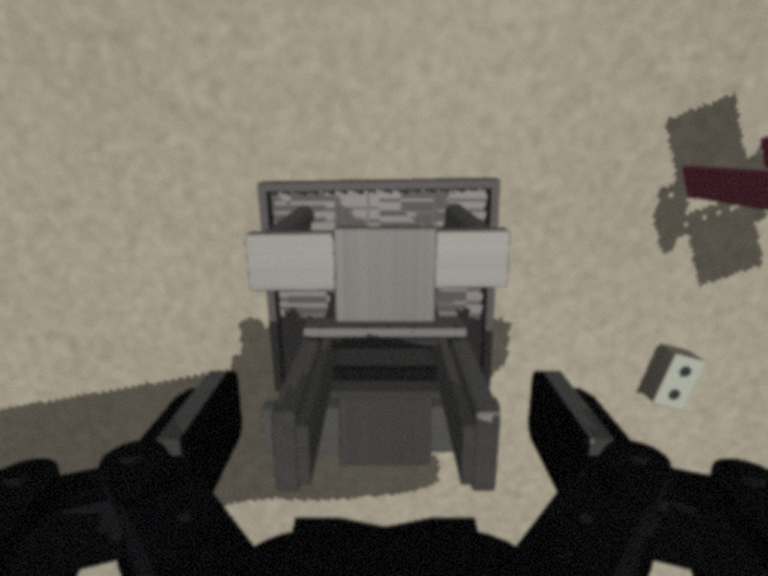

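View pics/s14.png

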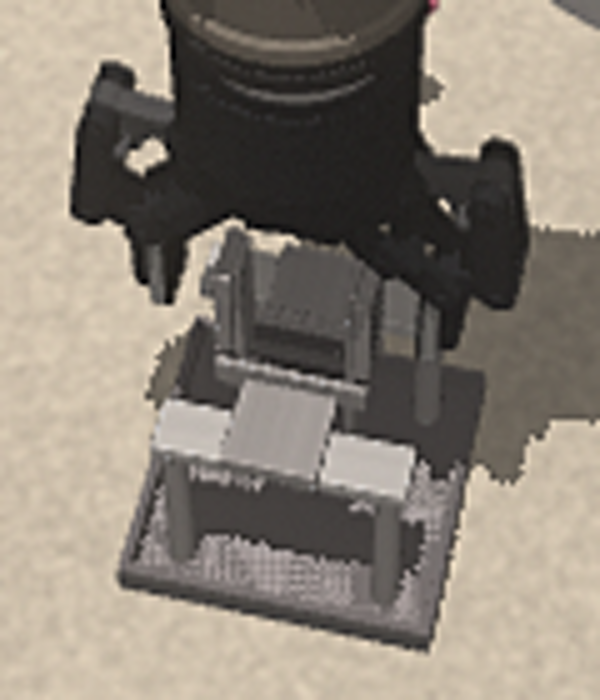

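Handles are sprung open and clear of the pads, with the wings on the rails. Retreating straight up and then aside to check.

Request:
drive_tool:
  slide:
    - [0,0,5]
    - [0,0,20]
    - [0,0,45]
    - [0,0,75]
    - [0,0,110]
    - [0,0,145]
    - [0,0,175]
    - [0,0,180]
    - [0,0,180]
  turn:
    - [0,0,0]
    - [0,0,0]
    - [0,0,0]
    - [0,0,0]
    - [0,0,0]
    - [0,0,0]
    - [0,0,0]
    - [0,0,0]
    - [0,0,0]
  gripper: [1,1,1,1,1,1,1,1,1]

```text
t: 19.15
eef_pos: [0.5358, 0.2069, 0.2914]
tool_rot: [0.703, -0.092, 0.699, 0.094]
contact_force: [-0.5, 0.6, 0.1]
gripper_width: 0.999
```

Request:
drive_tool:
  slide:
    - [-10,20,0]
    - [-35,50,0]
    - [-65,85,0]
    - [-95,125,0]
    - [-125,160,0]
    - [-150,190,0]
    - [-170,210,0]
    - [-180,220,0]
    - [-180,220,0]
    - [-180,220,0]
  turn:
    - [0,0,0]
    - [0,0,0]
    - [0,0,0]
    - [0,0,0]
    - [0,0,0]
    - [0,0,0]
    - [0,0,0]
    - [0,0,0]
    - [0,0,0]
    - [0,0,0]
  gripper: [1,1,1,1,1,1,1,1,1,1]

```text
t: 20.15
eef_pos: [0.357, 0.4253, 0.291]
tool_rot: [0.703, -0.091, 0.699, 0.092]
contact_force: [0.7, 0.5, 0.2]
gripper_width: 0.999
```

Run:
```python
from station import bot
from h import *
o=bot.get_obs(); print(o['eef_pos'],o['t'],o['contact_force'],o['gripper_width'])
t=cam(bot,'top'); crop(t,125,180,90,90,6,'pics/t15.png')
s=cam(bot,'side'); crop(s,200,250,100,105,6,'pics/s15.png')
t=cam(bot,'top'); crop(t,280,205,110,65,6,'pics/t15b.png')
```

```text
[0.35697018 0.42534776 0.29096608] 20.15 [0.73292928 0.4870554  0.19950184] 0.999146036636917
```

View pics/t15.png

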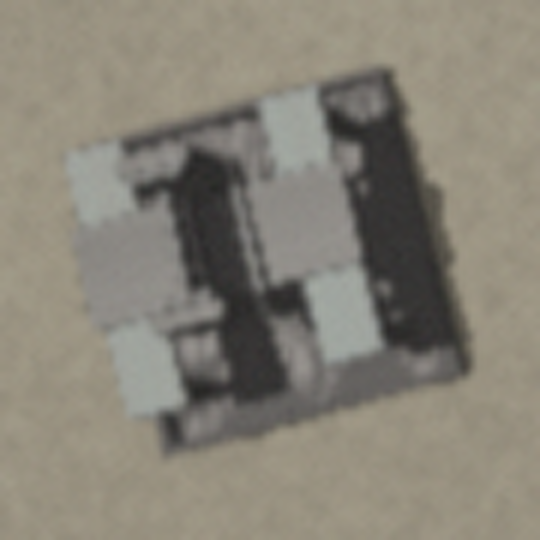

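View pics/s15.png

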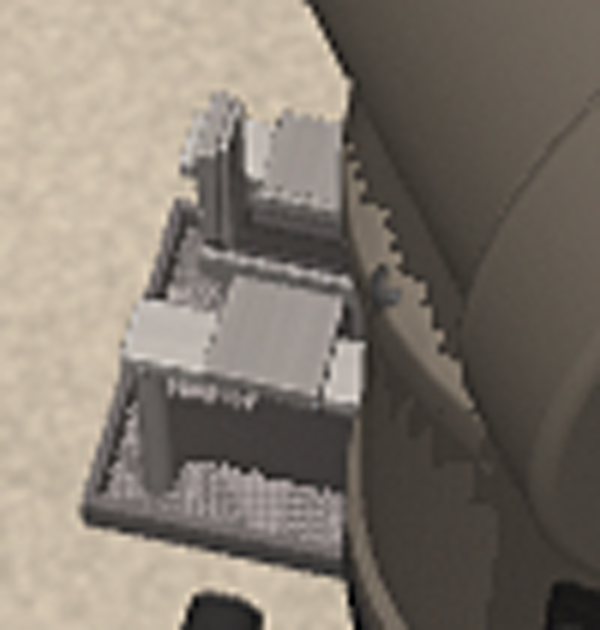

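View pics/t15b.png

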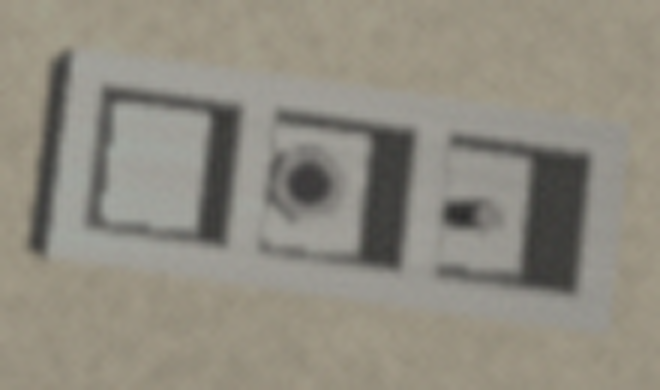

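The tongs hang in the stand and the spacer's pocket is empty. The arm blocks part of the side view, so I'll move it off and brighten the shadow under the rails to see the spacer.

Request:
drive_tool:
  slide:
    - [-15,30,0]
    - [-40,70,0]
    - [-70,110,0]
    - [-100,150,0]
    - [-125,180,0]
    - [-140,200,0]
    - [-150,215,0]
    - [-150,215,0]
  turn:
    - [0,0,0.1]
    - [0,0,0.2]
    - [0,0,0.3]
    - [0,0,0.4]
    - [0,0,0.5]
    - [0,0,0.6]
    - [0,0,0.7]
    - [0,0,0.8]
  gripper: [1,1,1,1,1,1,1,1]

```text
t: 21.1
eef_pos: [0.2058, 0.6418, 0.2908]
tool_rot: [0.61, -0.357, 0.608, 0.361]
contact_force: [-0.2, -0.5, 0.1]
gripper_width: 1.002
```

Run:
```python
from station import bot
from h import *
s=cam(bot,'side'); b=s['color'].copy(); a=cv2.imread('pics/side0.png')[:,:,::-1]
f=lambda im: cv2.resize(np.clip(255*(im[255:355,205:295,::-1]/255.)**.45,0,255).astype(np.uint8),None,fx=4.4,fy=4.4,interpolation=cv2.INTER_CUBIC)
cv2.imwrite('pics/cmp.png',np.hstack([f(a),f(b)]))
t=cam(bot,'top'); g=lambda im: cv2.resize(np.clip(255*(im[180:270,125:215,::-1]/255.)**.45,0,255).astype(np.uint8),None,fx=4.4,fy=4.4,interpolation=cv2.INTER_CUBIC)
cv2.imwrite('pics/cmpt.png',np.hstack([g(cv2.imread('pics/top0.png')[:,:,::-1]),g(t['color'])]))
print(bot.get_obs()['t'], proj(s,(.5337,.207,.02)), (proj(s,(.5337,.207,.02))-[205,255])*4.4)
A=lambda u,v,z: ray(t,125+u/6-.42,180+v/6-.42,z)
print('wing mid',np.mean([A(*p,.092) for p in [(75,222),(175,208),(190,305),(98,325),(245,182),(345,165),(362,262),(268,282)]],0))
```

```text
21.2 [250.12361263 310.76397258] [198.54389558 245.36147936]
wing mid [0.53561617 0.20754604 0.092     ]
```

View pics/cmp.png

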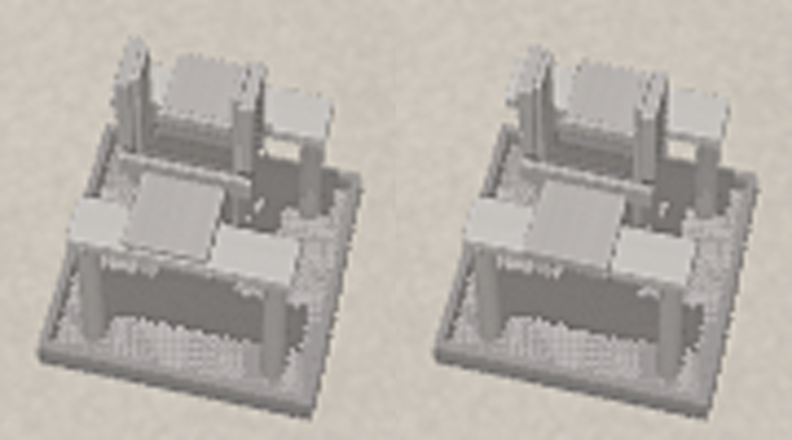

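View pics/cmpt.png

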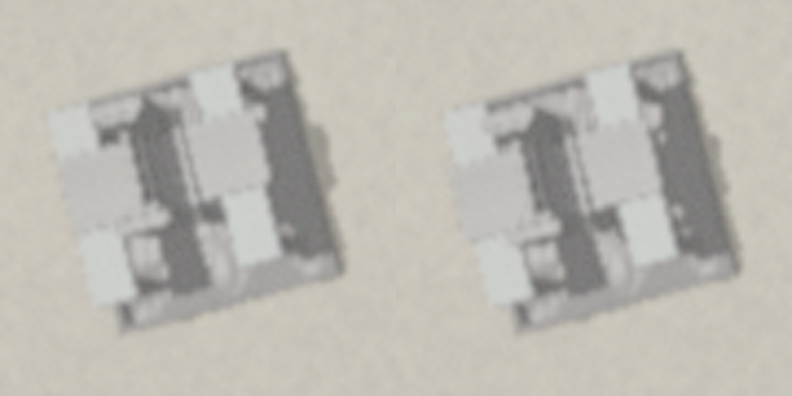

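The tongs hang centred ((0.5356, 0.2075), 2 mm off), but the spacer is hidden under the wing from both fixed cameras. I'll work out a wrist view looking in under the rail, with only a mild tilt.

Run:
```python
from station import bot
from h import *
o=bot.get_obs(); w=cam(bot,'wrist')
Rt=rot(o['tool_rot']).as_matrix(); Rw=np.array(w['R']); C=-Rw.T@w['t']
Rct=Rw@Rt; cT=Rt.T@(C-o['eef_pos']); print('cam in tool',cT)
def setpose(tcp,yaw,tilt):
    a=np.radians(yaw); z=np.array([np.cos(a),np.sin(a),0]); x=np.array([0,0,-1.]); T=np.column_stack([x,np.cross(z,x),z])
    T=Ro.from_rotvec(tilt*z).as_matrix()@T   # sign check below
    R=Rct@T.T; c=np.array(tcp)+T@cT; return T,dict(R=R,t=-R@c,f=w['f'],cx=w['cx'],cy=w['cy']),c
for tilt in (.25,-.25):
  for d in (.2,.25,.3):
    h=np.radians(-65); tcp=np.array([.534-d*np.cos(h),.207-d*np.sin(h),.2]); T,k,c=setpose(tcp,25,tilt)
    print(tilt,d,tcp.round(3),'tool x',T[:,0].round(2),'cam',c.round(3),'px',proj(k,(.535,.207,.02)).round(), (tcp-o['eef_pos']).round(4)*1000, Ro.from_matrix(T@Rt.T).as_rotvec().round(3))
```

```text
cam in tool [-1.43392049e-01  7.16137064e-02  1.29298636e-04]
0.25 0.2 [0.449 0.388 0.2  ] tool x [-0.1   0.22 -0.97] cam [0.435 0.419 0.357] px [257. 404.] [ 240.9 -251.7  -91. ] [ 0.182  0.176 -0.618]
0.25 0.25 [0.428 0.434 0.2  ] tool x [-0.1   0.22 -0.97] cam [0.414 0.464 0.357] px [257. 450.] [ 219.8 -206.4  -91. ] [ 0.182  0.176 -0.618]
0.25 0.3 [0.407 0.479 0.2  ] tool x [-0.1   0.22 -0.97] cam [0.393 0.51  0.357] px [257. 495.] [ 198.6 -161.1  -91. ] [ 0.182  0.176 -0.618]
-0.25 0.2 [0.449 0.388 0.2  ] tool x [ 0.1  -0.22 -0.97] cam [0.405 0.483 0.321] px [256. 279.] [ 240.9 -251.7  -91. ] [-0.191 -0.169 -0.62 ]
-0.25 0.25 [0.428 0.434 0.2  ] tool x [ 0.1  -0.22 -0.97] cam [0.384 0.529 0.321] px [256. 306.] [ 219.8 -206.4  -91. ] [-0.191 -0.169 -0.62 ]
-0.25 0.3 [0.407 0.479 0.2  ] tool x [ 0.1  -0.22 -0.97] cam [0.363 0.574 0.321] px [256. 330.] [ 198.6 -161.1  -91. ] [-0.191 -0.169 -0.62 ]
```

Request:
drive_tool:
  slide:
    - [22,-20,-9]
    - [50,-45,-20]
    - [77,-72,-32]
    - [104,-98,-44]
    - [132,-124,-55]
    - [160,-150,-66]
    - [185,-174,-77]
    - [205,-192,-85]
    - [217,-203,-90]
    - [220,-206,-91]
  turn:
    - [-0.019,-0.017,-0.062]
    - [-0.04,-0.035,-0.13]
    - [-0.06,-0.053,-0.2]
    - [-0.08,-0.07,-0.27]
    - [-0.1,-0.09,-0.34]
    - [-0.13,-0.11,-0.41]
    - [-0.15,-0.13,-0.48]
    - [-0.17,-0.15,-0.55]
    - [-0.185,-0.165,-0.6]
    - [-0.191,-0.169,-0.62]
  gripper: [1,1,1,1,1,1,1,1,1,1]

```text
t: 22.25
eef_pos: [0.4311, 0.4308, 0.1996]
tool_rot: [0.705, -0.235, 0.666, 0.061]
contact_force: [-0.2, -0.0, -0.0]
gripper_width: 1.002
```

Run:
```python
from station import bot
from h import *
o=bot.get_obs(); print(o['eef_pos'],o['t'],o['q'])
w=cam(bot,'wrist'); w['color']=np.clip(255*(w['color']/255.)**.5,0,255).astype(np.uint8)
crop(w,156,214,200,150,4,'pics/w16.png'); print((proj(w,(.535,.207,.017))-[156,214])*4)
```

```text
[0.43112695 0.43078005 0.19956089] 22.25 [-1.2250011   0.47521368  0.30667118  1.69626223  0.0905116   1.1158401
 -0.56180665]
[406.03604235 350.85788701]
```

View pics/w16.png

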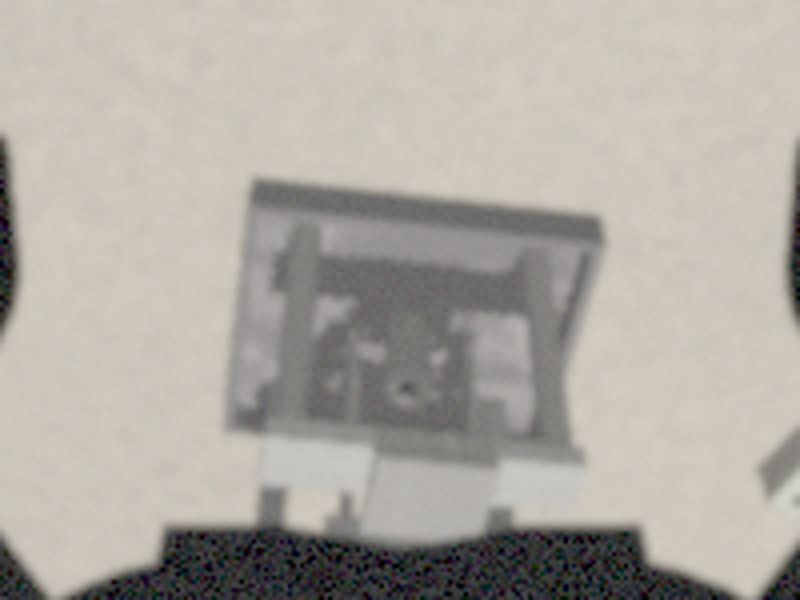

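The spacer stands upright in the tray between the open jaws, with its bore at (408,388). The robot touches nothing. Handing in.

Run:
```python
from station import bot
from h import *
w=cam(bot,'wrist'); print(((proj(w,(.535,.207,.030))-[156,214])*4).round())
print(bot.get_obs()['contact_force']); print(bot.hand_in())
```

```text
[406. 385.]
[-0.90100118  0.50183155  0.4112209 ]
the job is handed in; nothing more can be done
None
```

I lifted the spacer out of its pocket with the tongs, hung them back in the stand and let them spring open. The job was handed in at about 22.3 s, with no verdict reported.

- **Grip and lift:** the handles closed to about 34 mm, which means a 16 mm jaw gap. With the tool at z = 0.29 m, the side view showed the spacer clamped between the jaws, well above the block. Contact between tongs and spacer was not measured directly. I saw no contact between the fingers and the spacer.
- **Tongs in the stand:** they are centred within about 2 mm, and look upright with the wings on the rails.
- **Spacer in the tray:** the fixed cameras could not see it under the wing, so I took one more wrist view. It stands upright between the open jaws, with its bore within 3–4 px, in the 4x-enlarged view, of where a spacer standing on the tray floor should appear.
- **Other checks:** the spacer's pocket is empty, and the nut and pin are still in place. The arm was well clear of everything, with the force reading at noise level (about 1 N).
- **Disagreement:** the gripper read 0.354 open when closed on the spacer, where 0.40 was expected. The picture showed the handles at 34 mm, so I put it down to compliance in the fingers.

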